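Dock the telescopic worktop lamp and hold it raised at full height

ROBOT

A 7-joint arm with a two-finger parallel gripper is mounted at the origin on the work surface. World frame = base frame: x ahead of the robot, y to its left, z up, the work surface at z = 0. Lengths are in m, angles in rad, forces in N, time in s.
With the tool pointing down it reaches from about 0.425 to 0.875 m from the base axis. Payload 4.7 kg.
Tool frame: the origin (TCP) lies at the very end of the fingers, on their centre line; the grasp point (between the pads) lies 19 mm behind it; z points along the fingers, y is the line along which they close (so a half turn about z gives the same grasp; the last joint's range is limited). The gripper opens to 87 mm and grips with 3 to 60 N. Pads are 19 mm wide; open, the fingers measure 117 mm over their backs; the gripper's body (75 mm by 190 mm) begins 51 mm behind the grasp point.
Start: joints at [1.186, 0.321, -0.07, 1.45, 0.023, 1.371, -0.057], TCP at [0.252, -0.599, 0.223] pointing down, gripper open.
Joint ranges: [-2.86, 2.86], [-0.3, 2.09], [-1.38, 1.24], [0.06, 2.45], [-1.56, 4.7], [0.09, 2.05], [-2.69, 2.69]. Speed limits (rad/s): [2.57, 2.57, 3.14, 3.14, 3.14, 3.14, 3.14].

INTERFACE

Orientations are given as a rotation vector (axis times angle).
In Python, from bench import ctrl gives the robot as it stands.
- The arm moves only by the shell command python3 -m jog 'ROWS' [FORCE]. ROWS is JSON, a list that holds one entry, the list of rows, each a list of 7 numbers: the shift along the tool's x, y, z in mm, then the turn, a rotation vector about the tool's x, y, z in degrees, then the finger opening in mm, from 0 to 87. A call has 1 to 10 rows; each row is the pose to reach, as a shift and turn from the pose commanded when the call began, along the tool's axes at that moment; what a row does not reach only later rows make up. A row lasts 1/10 s, in which the tool goes at most 50 mm and 8.59 degrees, less where a joint would pass 70% of its speed; a pose out of reach is approached as far as the arm can. A call with a gripper value outside its range is refused whole. The fingers move at their own pace and stop on an object; FORCE is the grip in N (left out, the last holds). Time passes only in rows, so rows that repeat a pose let the fingers close. It gives the time, the measured TCP pose, the force, the opening and the grip force at its end, in the units of the state.
- ctrl.get_state(): the state, without advancing time (a new reading comes with each control period).
- ctrl.get_image(name): name is "scene" or "top" or "wrist"; returns a dict with "image" (400x640x3 uint8, red, green, blue), "depth" (400x640 float32, m along the optical axis (not along the pixel's ray), 0 where there is no reading), "fov_y" (degrees; the focal length in pixels is half the picture's height over the tangent of half this angle, whatever the lens; pixels are square), "cx", "cy" (the principal point, pixels), "k1" (the pictures are not rectified: a ray, as slopes to the right and down, at radius r is drawn at 1 + k1 r^2 times it, then the intrinsics apply), "rvec" (rotation vector, rad) and "tvec" (3), from world to camera coordinates, as OpenCV has them. Camera axes: x right, y down, z forward; pixel columns grow to the right and rows downward; lengths in m; the calibration is good to about 2 mm. A picture is of the moment at which its call begins.
- ctrl.close_job(): hands the job in; it is judged then, once.
The state is a dict: "time": time; "joint_positions": joint angles; "qd": joint speeds; "joint_torque": joint torques, N m; "position": TCP position; "tool_rot": TCP orientation; "ft_force": force on the tool from outside, world axes, zero at the start; "torque": the same for the moment, N m; "grip_width": opening from 0.0 (shut) to 1.0 (fully open); "grip_force": force on a finger pad.
Only numpy, scipy, OpenCV 4.12 (cv2) and the standard library are available. Lean on these libraries where they do the work, as an engineer would, in place of code of your own. Each camera call takes 0.05 s, during which the arm holds its last target. There are 200 camera calls.

TASK

Stand the telescopic lamp on its black charging base so that both pegs of the base are fully home in the holes of its foot, keeping the lamp closed up while you carry it. Then squeeze in the red release button on its knob and pull the knob up, past the first stop, to the second (full height), with the foot staying down on the base. Finish still holding the knob up there with the button squeezed in, so that I can check the light before it locks, and leave the other things on the worktop where they are.

Things in the scene. Friction and masses are not known exactly. Their poses are not given: they have to be found in the camera images.
- lamp: Rechargeable telescopic LED lamp, loose, upright, 0.53 to 0.75 kg plus a 0.17 kg head. White foot 140 (x) x 90 (y) x 16 mm with two chamfered through holes 13 mm wide at x = +-54 mm, y = 0; 28 mm tube up to 128 mm; then the sliding head: round 78 mm light from 130 to 150 mm, grey knob from 150 to 206 mm (heights when closed). Origin: centre of the foot's underside; z up. Fits the base either way round.
- lamp_knob (a point): Middle of the upright grip knob (30 mm in x, 34 mm in y), level with the button's centre, 32 mm above the light's top, 24 mm below the knob's top; it rises with the head. Axes as the lamp's. Gripped across its plain x sides the button is not touched and the whole lamp lifts; with the button in, only the head lifts.
- lamp_button_face (a point): Centre of the face of the red release button, 22 mm across, on the knob's +y side, level with lamp_knob; it stands 5.5 mm proud of the knob when out. Squeezing the knob across y presses it in.
- lamp_post (a joint): How far the head is pulled out, m: 0 closed (as at the start), 0.040 first stop, 0.080 second stop, a solid end. Button out: a catch locks it at each stop (1 mm play). Button held in: it slides freely through the first stop, with about 1 N drag, and sinks back if let go. Pulled at the end by more than the foot and tube weigh (5 to 7 N), the foot comes up off the base.
- lamp_button (a joint): Travel of the red button into the knob, m: 0 out, 0.005 fully in (then 0.5 mm proud). Spring: about 2 N to start, 5 N fully in. The catch is clear from about 0.003.
- dock: Fixed charging base: black slab 160 (x) x 110 (y) x 14 mm, with two upright steel pegs 10 mm in diameter, 13.5 mm high above the slab, tapered over the top 5 mm, at x = +-54 mm, y = 0. Origin: centre of its underside; z up. When the lamp is seated its foot lies flat on the slab: lamp origin 14 mm above this origin.
- lunchbox: Pink two-tier lunchbox 105 x 165 x 101 mm, loose, not part of the job. Origin: centre of its underside.
- fork: Steel fork lying on the worktop, 195 mm long along its x, loose, not part of the job. Origin: about its middle, on the worktop.
- snack_cup: Orange snack cup with a hinged flap lid, 80 mm across, 80 mm high, the flap up to 150 mm when open, loose, not part of the job. Origin: centre of its underside.
- chopstick_a: Bamboo chopstick 237 mm long along its x, 7 mm thick, lying on the worktop, loose, not part of the job. Origin: its middle, on the worktop.
- chopstick_b: The other chopstick of the pair, beside the first.
- mug: Blue mug, 80 mm across, 92 mm high, handle towards its +y, loose, not part of the job. Origin: centre of its underside.
Things that resemble listed ones, but are neither listed nor needed, are in the scene too. Leave any purple or yellow look-alike of the lamp alone.

How it is judged:
On the way, in this order (a step that is already met when the one before it is completed fails the run):
1. the closed lamp stands on the charging base, both pegs home, with its button out (horizontal distance between lamp and dock below 0.004 m and z of lamp in the frame of dock below 0.0165 m and angle between the x axis of lamp and the x axis of dock, either way round below 0.06 rad and angle between lamp's own z axis and vertical below 0.05 rad and value of joint lamp_post below 0.008 m and value of joint lamp_button below 0.0015 m), for 0.2 s.
2. the release button is squeezed in while the lamp is still down and on the base (value of joint lamp_button above 0.0036 m and value of joint lamp_post below 0.02 m and horizontal distance between lamp and dock below 0.01 m), for 0.05 s.
At the end, for the whole second after the job is handed in: Foot flat on the charging base (within 4 mm and 0.06 rad, either way round; lifted under 2.5 mm, tilted under 0.05 rad); head still and out over 75 of 80 mm; fingers gripping the lamp (over 2 N) with the button in (over 3.6 of 5 mm) (horizontal distance between lamp and dock below 0.004 m and z of lamp in the frame of dock below 0.0165 m and angle between the x axis of lamp and the x axis of dock, either way round below 0.06 rad and angle between lamp's own z axis and vertical below 0.05 rad and value of joint lamp_post above 0.075 m and value of joint lamp_button above 0.0036 m and contact force between the fingers and lamp above 2 N and linear speed of lamp below 0.02 m/s and velocity of joint lamp_post between -0.02 and 0.02 m/s); the arm keeps its last pose, push and grip.
It fails at once if the lamp is drawn open while off its base (value of joint lamp_post above 0.02 m and (horizontal distance between lamp and dock above 0.02 m or z of lamp in the frame of dock above 0.026 m)).
It fails at once if the lamp is tipped over (angle between lamp's own z axis and vertical above 0.5 rad).
It fails at once if one of the other things on the worktop is shifted by more than 25 mm (distance of any of lunchbox, fork, snack_cup, chopstick_a, chopstick_b, mug from where it was at the start of the episode above 0.025 m).
It also fails if it takes over 64 s, if anything falls off the work surface, if the arm or the gripper's body presses on something with over 40 N, if the wrist force passes 120 N, or if a joint passes its speed limit or range.

## Working session

There is one attempt and no reset: what is moved stays moved. The work goes in short steps, Python scripts to look and compute and a shell command to move; the robot and the scene stay as the last step left them, time stands still between calls to the robot, and variables do not carry over. Pictures are saved under pics/ and viewed, at most 10 in all, crops included, and the job is handed in when it is done.

```bash
mkdir -p pics
cat > h.py <<'E'
import numpy as np, cv2
from bench import ctrl
from scipy.spatial.transform import Rotation as R
def cap(name,fn=None):
    d=ctrl.get_image(name)
    if fn: cv2.imwrite('pics/'+fn,d['image'][:,:,::-1])
    np.savez('/tmp/'+name+'.npz',**d)
    return d
def K(d):
    f=200/np.tan(np.radians(d['fov_y'])/2); return f
def rays(d,uv):
    f=K(d); uv=np.atleast_2d(np.asarray(uv,float))
    p=(uv-[d['cx'],d['cy']])/f; q=p.copy()
    for _ in range(15): q=p/(1+float(d['k1'])*(q**2).sum(1,keepdims=True))
    Rm=R.from_rotvec(np.ravel(d['rvec'])).as_matrix(); o=-Rm.T@np.ravel(d['tvec'])
    return o,np.c_[q,np.ones(len(q))]@Rm
def plane(d,uv,z):
    o,r=rays(d,uv); return o+r*((z-o[2])/r[:,2])[:,None]
def pts(d,uv):
    uv=np.atleast_2d(uv).astype(int); o,r=rays(d,uv); return o+r*d['depth'][uv[:,1],uv[:,0]][:,None]
E
python3 - <<'E'
from h import *
for n in ('scene','top'):
    d=cap(n,n+'1.png'); print(n,d['fov_y'],rays(d,[[320,200]]))
s=ctrl.get_state();print(s)
E
```

```text
scene 48.6291143313705 (array([1.07897501, 0.6553409 , 0.89095154]), array([[-0.51037569, -0.56962019, -0.64433401]]))
top 45.447633119633096 (array([ 0.1910872 , -0.00844695,  1.49830591]), array([[ 0.20472   ,  0.02791905, -0.97846859]]))
{'time': 0.1, 'joint_positions': array([ 1.18612698,  0.32175393, -0.07011052,  1.4515364 ,  0.02266777,
        1.37080012, -0.05692195]), 'qd': array([-8.03711768e-05, -1.42912846e-03,  4.59919877e-04, -2.12747801e-03,
       -6.71871791e-04,  2.60693130e-04, -1.52263349e-04]), 'joint_torque': array([ 1.84537789e-04, -4.92570662e+01, -4.05517146e-01, -3.13398135e+01,
       -6.40941714e-02,  3.95759556e-02,  6.08934761e-05]), 'position': array([ 0.25214334, -0.59857325,  0.22157616]), 'tool_rot': array([-3.07773133e+00, -6.21985375e-01,  7.61830316e-04]), 'ft_force': array([-0.32891576,  0.25826824, -0.29493814]), 'torque': array([ 0.01351795, -0.03910014,  0.0280943 ]), 'grip_force': 0.0, 'grip_width': 0.9990532197613786}
```

View pics/scene1.png

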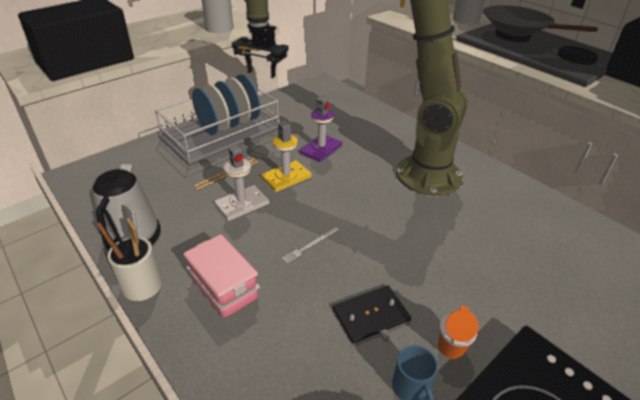

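View pics/top1.png

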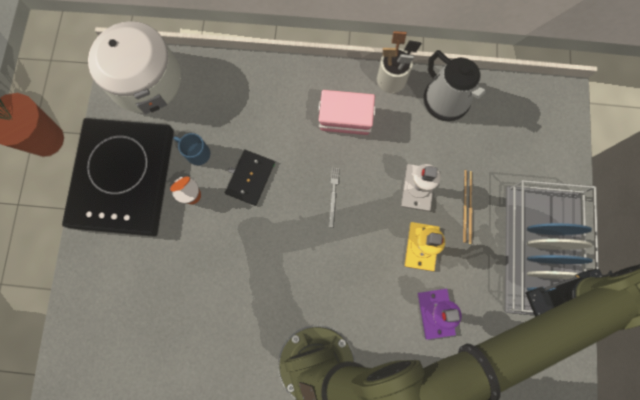

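White lamp: top (420,183), scene (240,185). Look-alikes are yellow (425,243)/(285,160) and purple (438,312)/(320,130); the white one with the grey knob fits the description. The dock is at top (250,178), scene (371,312). I'll measure these and confirm in an enlarged crop.

```bash
cat > m.py <<'E'
from h import *
def cloud(d):
    v,u=np.mgrid[0:400,0:640]; uv=np.c_[u.ravel(),v.ravel()]
    return uv,pts(d,uv).reshape(-1,3),d['image'].reshape(-1,3).astype(int)
def rect(P):
    (c,s,a)=cv2.minAreaRect((P[:,:2]*1000).astype(np.float32))
    if s[0]<s[1]: s=s[::-1]; a+=90
    return np.round(c,1),np.round(s,1),round(a,1)
if __name__=='__main__':
    for n in ('top','scene'):
        d=dict(np.load(f'/tmp/{n}.npz')); uv,P,C=cloud(d)
        c0=plane(d,[[419,186] if n=='top' else [242,203]],.016)[0]; g0=plane(d,[[250,178] if n=='top' else [371,312]],.014)[0]
        near=lambda c,r:np.hypot(*(P[:,:2]-c[:2]).T)<r
        m=near(c0,.1)&(P[:,2]>.008)&(P[:,2]<.024)&(C.min(1)>110)&(np.ptp(C,axis=1)<45)
        print(n,'foot',c0,m.sum(),rect(P[m]),np.median(P[m,2]))
        k=near(c0,.1)&(P[:,2]>.196)&(P[:,2]<.216); print('knobtop',k.sum(),rect(P[k]),P[k].mean(0))
        r=near(c0,.12)&(C[:,0]>1.8*C[:,1])&(C[:,0]>90)&(P[:,2]>.1); print('red',r.sum(),P[r].mean(0),uv[r].mean(0))
        m=near(g0,.12)&(P[:,2]>.007)&(P[:,2]<.021)&(C.max(1)<70)
        print('dock',g0,m.sum(),rect(P[m]),np.median(P[m,2]))
        p=near(g0,.09)&(P[:,2]>.003)&(C.min(1)>75)&(np.ptp(C,axis=1)<40); 
        im=np.zeros(400*640,np.uint8); im[p]=1
        nn,_,st,ce=cv2.connectedComponentsWithStats(im.reshape(400,640))
        for i in range(1,nn): print('peg?',st[i,4],ce[i],plane(d,[ce[i]],.024)[0])
        a=C.reshape(400,640,3)[:,:,::-1].astype(np.uint8)
        cr=[a[150:220,380:460],a[140:210,210:290]] if n=='top' else [a[145:225,200:280],a[275:355,330:410]]
        cr=[cv2.resize(x,(400,300),interpolation=cv2.INTER_CUBIC) for x in cr]
        (st1:=globals().setdefault('L',[])).append(np.hstack(cr))
    cv2.imwrite('pics/crop1.png',np.vstack(L))
E
python3 m.py
```

```text
top foot [ 0.57378555 -0.27742937  0.016     ] 713 (array([ 577.8, -281.4]), array([176. , 169.1]), 129.1) 0.017521219862386195
knobtop 137 (array([ 571.1, -273.6]), array([38.7, 31.7]), 87.4) [ 0.56935534 -0.27460983  0.2053083 ]
red 10 [ 0.57048925 -0.25466427  0.18955755] [422.7 172.1]
dock [0.55438529 0.26426976 0.014     ] 1482 (array([557.5, 266.1]), array([157.5, 110.7]), 163.6) 0.015159700977157908
peg? 1 [252. 152.] [0.63860509 0.26629581 0.024     ]
peg? 7 [257.85714286 153.71428571] [0.634453   0.24674466 0.024     ]
peg? 3 [262.33333333 155.66666667] [0.62913914 0.23158523 0.024     ]
peg? 1 [238. 156.] [0.62141516 0.30978748 0.024     ]
peg? 1 [265. 157.] [0.62541093 0.22250563 0.024     ]
peg? 3 [267.33333333 157.66666667] [0.62382096 0.21475855 0.024     ]
peg? 1 [233. 159.] [0.61005201 0.32462598 0.024     ]
peg? 5 [236.2 159.2] [0.61025381 0.3142408  0.024     ]
peg? 11 [255.45454545 160.81818182] [0.61009491 0.25169895 0.024     ]
peg? 1 [270. 159.] [0.62010106 0.20570134 0.024     ]
peg? 1 [232. 161.] [0.60312557 0.32699292 0.024     ]
peg? 1 [231. 163.] [0.5962118
[... 2883 characters left out ...]
99 (array([ 572.3, -271. ]), array([34.4, 30. ]), 80.5) [ 0.57344071 -0.27006135  0.20271557]
red 46 [ 0.57285556 -0.25375262  0.18319822] [238.67391304 157.7173913 ]
dock [0.56196951 0.26918163 0.014     ] 2451 (array([561.6, 276.3]), array([159.7, 129.2]), 162.5) 0.012818083335742303
peg? 25 [391.56 301.88] [0.50916945 0.28548253 0.024     ]
peg? 1 [333. 314.] [0.63960044 0.21979534 0.024     ]
peg? 27 [351.88888889 316.96296296] [0.61170834 0.25432876 0.024     ]
peg? 1 [337. 324.] [0.65100722 0.24596294 0.024     ]
peg? 1 [339. 325.] [0.64934106 0.2508958  0.024     ]
peg? 42 [385.04761905 333.07142857] [0.5848476 0.3340923 0.024    ]
peg? 1 [343. 333.] [0.6568021  0.27217702 0.024     ]
```

View pics/crop1.png

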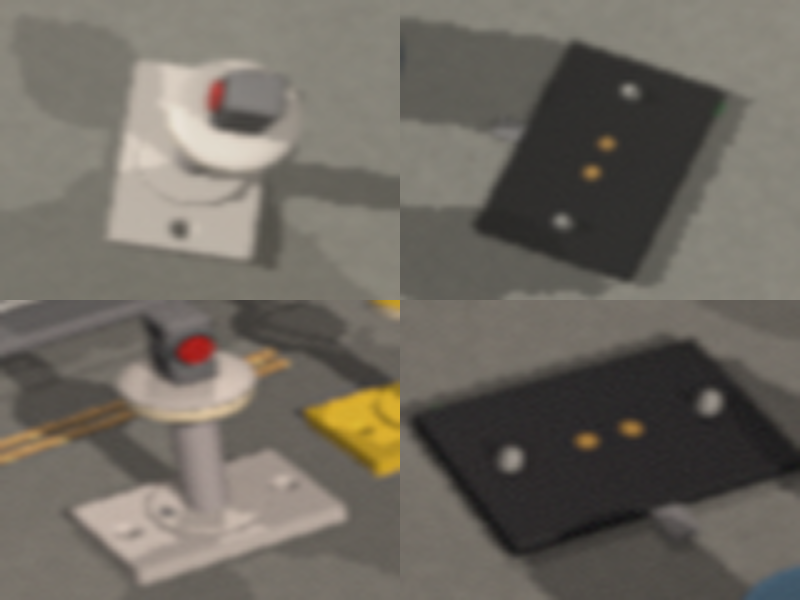

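The crop confirms the white lamp: its red button faces about world +y, yaw is about -6°, and it stands near (0.571,-0.274). Dock centre is about (0.560,0.269), yaw -17°.

```bash
cat > go.py <<'E'
import sys
from h import *
# target x y z (m), world yaw (deg) of tool y
x,y,z,a=map(float,sys.argv[1:5]); s=ctrl.get_state()
Rc=R.from_rotvec(s['tool_rot']); c,t=np.cos(np.radians(a)),np.sin(np.radians(a))
Rt=R.from_matrix(np.array([[-t,c,0],[c,t,0],[0,0,-1.]])) # cols: x,y,z tool
Y=np.array([c,t,0]); Z=np.array([0,0,-1.]); Rt=R.from_matrix(np.c_[np.cross(Y,Z),Y,Z])
print('t',s['time'],'pos',s['position'].round(4),'ft',s['ft_force'].round(1),'shift',(Rc.inv().apply(np.array([x,y,z])-s['position'])*1000).round(1),'turn',np.degrees((Rc.inv()*Rt).as_rotvec()).round(1))
E
python3 go.py .571 -.274 .28 -6
```

```text
t 0.1 pos [ 0.2521 -0.5986  0.2216] ft [-0.3  0.3 -0.3] shift [ 419.9 -175.4  -58.2] turn [ -0.1  -0.  -61.1]
```

```bash
python3 -m jog '[[[0,0,-50,0,0,0,87],[0,0,-90,0,0,0,87],[420,-175,-90,0,0,-61,87],[420,-175,-90,0,0,-61,87],[420,-175,-90,0,0,-61,87],[420,-175,-90,0,0,-61,87],[420,-175,-90,0,0,-61,87],[420,-175,-90,0,0,-61,87],[420,-175,-90,0,0,-61,87],[420,-175,-90,0,0,-61,87]]]' 30; python3 go.py .571 -.274 .28 -6
```

```text
time: 1.1
position: [0.5337, -0.3123, 0.3123]
tool_rot: [-2.334, -2.103, 0.001]
ft_force: [0.0, -0.2, 0.4]
grip_width: 0.994
grip_force: 0.0
t 1.1 pos [ 0.5337 -0.3123  0.3123] ft [ 0.  -0.2  0.4] shift [41.9 33.1 32.2] turn [-0.  0.  0.]
```

```bash
python3 -m jog '[[[42,33,20,0,0,0,87],[42,33,20,0,0,0,87],[42,33,20,0,0,0,87],[42,33,20,0,0,0,87]]]'
cat > w.py <<'E'
from h import *; from m import cloud,rect
import sys
d=cap('wrist',sys.argv[1]); uv,P,C=cloud(d); c=ctrl.get_state()['position']
k=(P[:,2]>.196)&(P[:,2]<.213)&(np.hypot(*(P[:,:2]-c[:2]).T)<.08); print('knobtop',k.sum(),rect(P[k]) if k.sum()>5 else '',np.median(P[k,2]),uv[k].mean(0))
r=(C[:,0]>1.8*C[:,1])&(C[:,0]>80)&(np.hypot(*(P[:,:2]-c[:2]).T)<.08); print('red',r.sum(),P[r].mean(0),uv[r].mean(0))
f=(P[:,2]>.008)&(P[:,2]<.024)&(np.hypot(*(P[:,:2]-c[:2]).T)<.11)&(C.min(1)>90); print('foot',f.sum(),rect(P[f]))
E
python3 w.py w1.png;  python3 go.py .571 -.274 .28 -6
```

```text
time: 1.5
position: [0.5693, -0.2772, 0.2923]
tool_rot: [-2.339, -2.097, 0.002]
ft_force: [0.5, -0.5, 0.4]
grip_width: 0.996
grip_force: 0.0
knobtop 1651 (array([ 570.4, -274.5]), array([33.3, 31.4]), 83.7) 0.20404788771766852 [318.25560267 195.99636584]
red 265 [ 0.57246887 -0.25277969  0.19862953] [306.69056604 170.31320755]
foot 3625 (array([ 570.2, -275. ]), array([140.4,  90.4]), 175.2)
t 1.55 pos [ 0.5691 -0.2779  0.2927] ft [-0.4  0.4  0.5] shift [ 4.1  1.5 12.7] turn [-0.   0.1 -0.3]
```

View pics/w1.png

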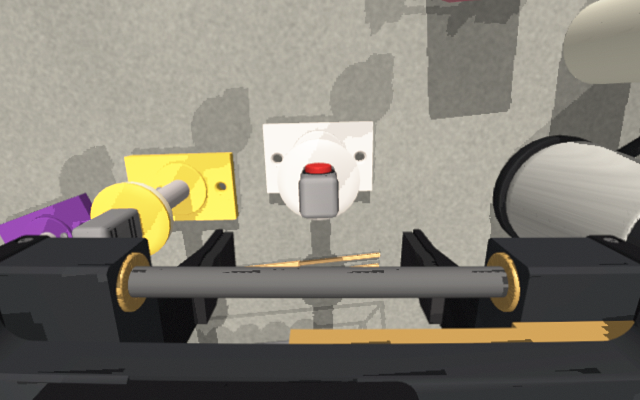

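Wrist view: knob at (318,196), button at (318,170) on the +y side, foot holes at (277,157) and (360,155).

```bash
python3 - <<'E'
from h import *
d=dict(np.load('/tmp/wrist.npz')); p=plane(d,[[277,157],[360,155]],.016); v=p[1]-p[0]
print(p,np.linalg.norm(v),np.degrees(np.arctan2(v[1],v[0])),p.mean(0))
E
python3 go.py .5703 -.2748 .164 -5.5
```

```text
[[ 0.51727374 -0.26810066  0.016     ]
 [ 0.62471209 -0.27726647  0.016     ]] 0.1078286233456593 -4.876222455747404 [ 0.57099291 -0.27268357  0.016     ]
t 1.55 pos [ 0.5691 -0.2779  0.2927] ft [-0.4  0.4  0.5] shift [  3.4   0.9 128.7] turn [-0.   0.1 -0.8]
```

```bash
python3 -m jog '[[[4,1,0,0,0,-1.4,87],[4,1,45,0,0,-1.4,87],[4,1,85,0,0,-1.4,87],[4,1,115,0,0,-1.4,87],[4,1,128,0,0,-1.4,87],[4,1,128,0,0,-1.4,87],[4,1,128,0,0,-1.4,87]]]'; python3 go.py .5707 -.2740 .164 -4.9
```

```text
time: 2.25
position: [0.5724, -0.2726, 0.1664]
tool_rot: [2.31, 2.125, 0.001]
ft_force: [-0.4, -0.1, 0.3]
grip_width: 1.0
grip_force: 0.0
t 2.25 pos [ 0.5724 -0.2726  0.1664] ft [-0.4 -0.1  0.3] shift [-1.6 -1.6  2.3] turn [0.1 0.1 0.1]
```

```bash
python3 -m jog '[[[0,0,0,0,0,0,20],[0,0,0,0,0,0,20],[0,0,0,0,0,0,20],[0,0,0,0,0,0,20],[0,0,0,0,0,0,20],[0,0,0,0,0,0,20],[0,0,0,0,0,0,20]]]' 30; python3 go.py .5707 -.2740 .164 -4.9
```

```text
time: 2.95
position: [0.5716, -0.2717, 0.1645]
tool_rot: [-2.311, -2.127, 0.0]
ft_force: [0.4, 0.3, 0.3]
grip_width: 0.449
grip_force: 0.0
t 2.95 pos [ 0.5716 -0.2717  0.1645] ft [0.4 0.3 0.3] shift [-2.3 -0.7  0.5] turn [-0.   0.   0.2]
```

```bash
python3 -m jog '[[[-2,0,0,0,0,0,20],[-2,0,0,0,0,0,20],[-2,0,0,0,0,0,20],[-2,0,0,0,0,0,20],[-2,0,0,0,0,0,20],[-2,0,0,0,0,0,20]]]'
```

```text
time: 3.55
position: [0.5708, -0.2734, 0.1644]
tool_rot: [-2.31, -2.127, 0.001]
ft_force: [-4.5, 2.7, 2.3]
grip_width: 0.339
grip_force: 30.0
```

```bash
python3 -m jog '[[[0,0,-5,0,0,0,20],[0,0,-15,0,0,0,20],[0,0,-30,0,0,0,20],[0,0,-50,0,0,0,20],[0,0,-70,0,0,0,20],[0,0,-70,0,0,0,20],[0,0,-70,0,0,0,20]]]'; python3 go.py .5596 .2688 .26 -17
```

```text
time: 4.25
position: [0.5718, -0.2739, 0.2349]
tool_rot: [2.311, 2.127, 0.001]
ft_force: [-0.4, -0.4, -9.2]
grip_width: 0.341
grip_force: 30.0
t 4.25 pos [ 0.5718 -0.2739  0.2349] ft [-0.4 -0.4 -9.2] shift [539.8 -57.1 -25.5] turn [ 0.1  0.  12.2]
```

```bash
python3 -m jog '[[[10,-1,0,0,0,0,20],[35,-4,0,0,0,1,20],[70,-7,0,0,0,1.6,20],[105,-11,0,0,0,2.4,20],[140,-15,0,0,0,3.2,20],[175,-18,0,0,0,4,20],[210,-22,0,0,0,5,20],[245,-26,0,0,0,6,20],[280,-30,0,0,0,7,20],[315,-33,0,0,0,8,20]]]' 45; python3 go.py .5596 .2688 .235 -17
```

```text
time: 5.25
position: [0.5631, 0.0451, 0.2333]
tool_rot: [-2.453, -1.96, 0.003]
ft_force: [0.1, 0.2, -8.8]
grip_width: 0.343
grip_force: 45.0
t 5.25 pos [0.5631 0.0451 0.2333] ft [ 0.1  0.2 -8.8] shift [217.4 -52.8  -1.7] turn [-0.1  0.   4.3]
```

```bash
python3 -m jog '[[[35,-9,0,0,0,1,20],[70,-17,0,0,0,2,20],[105,-26,0,0,0,3,20],[140,-34,0,0,0,4,20],[170,-42,0,0,0,4.3,20],[195,-48,0,0,0,4.3,20],[210,-51,0,0,0,4.3,20],[217,-53,0,0,0,4.3,20],[217,-53,0,0,0,4.3,20]]]'; python3 go.py .5596 .2688 .235 -17
python3 - <<'E'
from h import *; from m import cloud,rect
d=cap('wrist','w2.png')
for n in ('scene','top'): cap(n)
a=np.load('/tmp/scene.npz')['image'][230:380,290:490,::-1]; b=np.load('/tmp/top.npz')['image'][110:260,180:380,::-1]
cv2.imwrite('pics/c2.png',np.vstack([cv2.resize(np.hstack([a,b]),(800,300),interpolation=cv2.INTER_CUBIC),cv2.resize(d['image'][100:250,120:520,::-1],(800,300))]))
E
```

```text
time: 6.15
position: [0.5603, 0.2666, 0.2339]
tool_rot: [-2.525, -1.869, 0.002]
ft_force: [0.4, -0.1, -8.2]
grip_width: 0.342
grip_force: 45.0
t 6.15 pos [0.5603 0.2666 0.2339] ft [ 0.4 -0.1 -8.2] shift [ 1.9 -1.3 -1.1] turn [-0.1  0.   0. ]
```

View pics/c2.png

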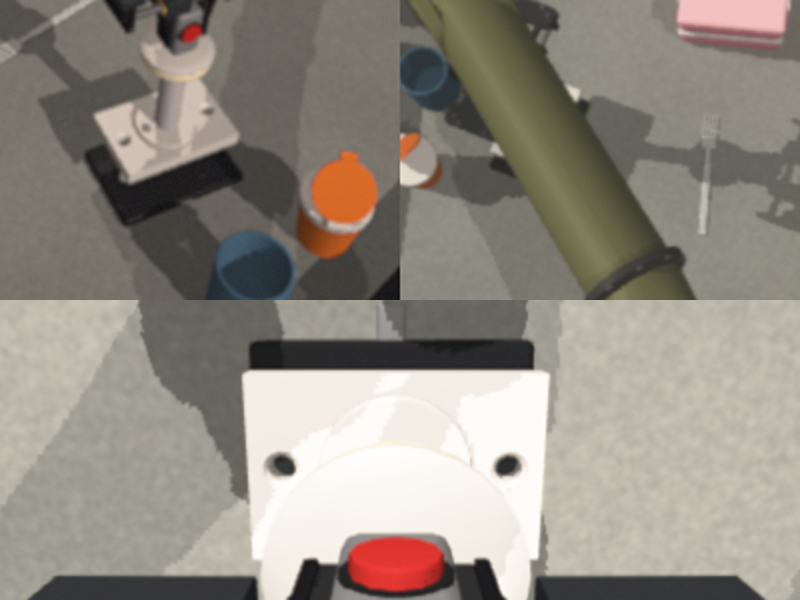

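```bash
cat > r.py <<'E'
from h import *; from m import cloud,rect
d=dict(np.load('/tmp/wrist.npz')); uv,P,C=cloud(d); c=ctrl.get_state()['position']
n=np.hypot(*(P[:,:2]-c[:2]).T)<.13
zt=c[2]-.1644+.016
f=n&(abs(P[:,2]-zt)<.008); print('foot',zt,np.median(P[f,2]),rect(P[f]))
b=n&(P[:,2]>.007)&(P[:,2]<.021)&(C.max(1)<75)&(uv[:,1]<190); print('dock',b.sum(),rect(P[b]),np.median(P[b,2]),uv[b].min(0),uv[b].max(0))
im=np.zeros((400,640),np.uint8); im[uv[b][:,1],uv[b][:,0]]=1
# foot: far corners; dock: far corners
for nm,m,z in (('foot',f,zt),('dock',b,.014)):
    u=uv[m]; vs=[(x,u[u[:,0]==x,1].min()) for x in np.unique(u[:,0])[4:-4]]
    E=plane(d,vs,z); v=np.polyfit(E[:,0],E[:,1],1); k=abs(np.polyval(v,E[:,0])-E[:,1])<.003; v=np.polyfit(E[k,0],E[k,1],1)
    a=np.arctan(v[0]); ex=np.array([np.cos(a),np.sin(a)]); far=u[u[:,1]<np.percentile(u[:,1],60)]
    L=[u[u[:,1]==y,0].min() for y in np.unique(u[:,1])[3:14]]; Rr=[u[u[:,1]==y,0].max() for y in np.unique(u[:,1])[3:14]]; ys=np.unique(u[:,1])[3:14]
    l=plane(d,np.c_[L,ys],z)[:,:2]@ex; r=plane(d,np.c_[np.array(Rr)+1,ys],z)[:,:2]@ex
    l,r=np.median(l),np.median(r); N=np.array([-ex[1],ex[0]]); h=np.median(E[k,:2]@N); w=.045 if nm=='foot' else .055
    print(nm,'yaw',np.degrees(a).round(2),'width',(r-l).round(4),'centre',((l+r)/2*ex+(h-w)*N).round(4))
if nm: 
    H=plane(d,[[260.5,182.5],[374,182.5]],zt); v=H[1]-H[0]; print('holes',H.mean(0).round(4),np.linalg.norm(v).round(4),np.degrees(np.arctan2(v[1],v[0])).round(2))
E
python3 r.py
```

```text
foot 0.085767221534559 0.08309604178519148 (array([559.6, 264.9]), array([140.6,  90.1]), 163.0)
dock 2072 (array([562.5, 282.6]), array([159.3,  75.3]), 163.0) 0.012366840657923678 [244 120] [386 186]
foot yaw -17.01 width 0.1391 centre [0.56   0.2651]
dock yaw -16.69 width 0.1575 centre [0.5584 0.2656]
holes [0.5603 0.267  0.0858] 0.1065 -17.0
```

```bash
python3 -m jog '[[[0.5,-1.7,12,0,0,-0.2,20],[0.5,-1.7,26,0,0,-0.2,20],[0.5,-1.7,34,0,0,-0.2,20],[0.5,-1.7,38,0,0,-0.2,20],[0.5,-1.7,38,0,0,-0.2,20]]]' 30
python3 - <<'E'
from h import *
d=cap('wrist')
E
python3 r.py
```

```text
time: 6.8
position: [0.5589, 0.2667, 0.1953]
tool_rot: [-2.523, -1.871, 0.003]
ft_force: [-0.3, -0.3, -8.7]
grip_width: 0.341
grip_force: 30.0
foot 0.04773424219781243 0.04444940878749404 (array([558.2, 265. ]), array([140.7,  89.9]), 163.0)
dock 2172 (array([563.5, 286.1]), array([160.1,  69.1]), 163.6) 0.012225570043170625 [238 121] [395 189]
foot yaw -16.87 width 0.1388 centre [0.5586 0.2652]
dock yaw -16.61 width 0.1574 centre [0.5583 0.2659]
holes [0.5588 0.2671 0.0477] 0.1063 -16.87
```

```bash
python3 -m jog '[[[0.7,0,4,0,0,-0.2,20],[0.7,0,7,0,0,-0.2,20],[0.7,0,10,0,0,-0.2,20],[0.7,0,12,0,0,-0.2,20],[0.7,0,12,0,0,-0.2,20]]]'
```

```text
time: 7.35
position: [0.5594, 0.2677, 0.1841]
tool_rot: [-2.52, -1.876, 0.001]
ft_force: [0.4, -0.1, -8.6]
grip_width: 0.344
grip_force: 30.0
```

```bash
python3 -m jog '[[[0,0,3,0,0,0,20],[0,0,5,0,0,0,20],[0,0,6,0,0,0,20],[0,0,6,0,0,0,20]]]'
```

```text
time: 7.75
position: [0.5596, 0.2681, 0.1793]
tool_rot: [2.519, 1.876, 0.0]
ft_force: [-2.4, -0.3, -2.6]
grip_width: 0.342
grip_force: 30.0
```

```bash
python3 -m jog '[[[0,0,1,0,0,0,20],[0,0,1.5,0,0,0,20],[0,0,1,0,0,0,80],[0,0,0,0,0,0,80],[0,0,0,0,0,0,80],[0,0,0,0,0,0,80],[0,0,0,0,0,0,80],[0,0,0,0,0,0,80]]]'
python3 - <<'E'
from h import *
d=cap('wrist')
s=cap('scene')
a=s['image'][230:380,290:490,::-1]
cv2.imwrite('pics/c3.png',np.hstack([cv2.resize(a,(400,300),interpolation=cv2.INTER_CUBIC),cv2.resize(d['image'][100:400,120:520,::-1],(400,300))]))
E
python3 w.py w3.png; python3 go.py .5594 .2677 .178 73
```

```text
time: 8.55
position: [0.5597, 0.2679, 0.1785]
tool_rot: [2.52, 1.876, 0.0]
ft_force: [0.1, 0.0, -0.1]
grip_width: 0.803
grip_force: 0.0
knobtop 2800 (array([561.4, 270.9]), array([99.1, 35.2]), 162.9) 0.20446937593747042 [317.69714286 247.78785714]
red 1113 [0.56515859 0.28620428 0.1999029 ] [316.69901168 231.32255166]
foot 700 (array([560.3, 275.4]), array([156.3, 130.9]), 160.7)
t 8.7 pos [0.5596 0.2679 0.1784] ft [-0.   0.3  0.4] shift [-0.2 -0.1  0.4] turn [ -0.    0.  -89.6]
```

View pics/c3.png

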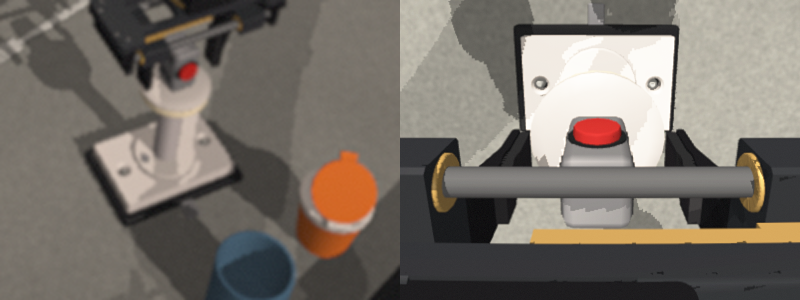

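Seated: both pegs show in the holes (wrist crop (540,83) and (653,83)). Next I turn 90° about the knob with the fingers open.

```bash
python3 -m jog '[[[0,0,0,0,0,-8,86],[0,0,0,0,0,-16,86],[0,0,0,0,0,-24,86],[0,0,0,0,0,-32,86],[0,0,0,0,0,-40,86],[0,0,0,0,0,-48,86],[0,0,0,0,0,-56,86],[0,0,0,0,0,-64,86],[0,0,0,0,0,-72,86],[0,0,0,0,0,-80,86]]]' 25; python3 go.py .5592 .2675 .177 73
```

```text
time: 9.7
position: [0.5596, 0.2678, 0.1785]
tool_rot: [0.715, 3.059, -0.0]
ft_force: [0.0, 0.6, 0.4]
grip_width: 0.99
grip_force: 0.0
t 9.7 pos [0.5596 0.2678 0.1785] ft [0.  0.6 0.4] shift [ 0.3 -0.5  1.5] turn [-0.   0.  -9.3]
```

```bash
python3 -m jog '[[[0,0,0,0,0,-5,86],[0,-0.5,1,0,0,-9.5,50],[0,-0.5,1,0,0,-9.5,50],[0,-0.5,1,0,0,-9.5,50],[0,-0.5,1,0,0,-9.5,50],[0,-0.5,1,0,0,-9.5,50],[0,-0.5,1,0,0,-9.5,50]]]' 25; python3 w.py w4.png; python3 go.py .5592 .2675 .177 73
python3 - <<'E'
import cv2; cv2.imwrite('pics/w4c.png',cv2.imread('pics/w4.png')[100:400,120:520])
E
```

```text
time: 10.4
position: [0.5594, 0.2675, 0.1776]
tool_rot: [0.469, 3.106, -0.0]
ft_force: [0.6, 0.3, -0.1]
grip_width: 0.593
grip_force: 0.0
knobtop 2464 (array([556.2, 269.1]), array([76.7, 25.2]), 73.5) 0.20442521225238958 [319.42654221 250.53693182]
red 236 [0.55475383 0.28705157 0.20555994] [360.75423729 249.37711864]
foot 411 (array([531.4, 284.4]), array([130.6,  92.5]), 71.3)
t 10.45 pos [0.5593 0.2675 0.1776] ft [ 0.4 -0.3  0.3] shift [ 0.2 -0.   0.6] turn [-0.   0.  -0.2]
```

View pics/w4c.png

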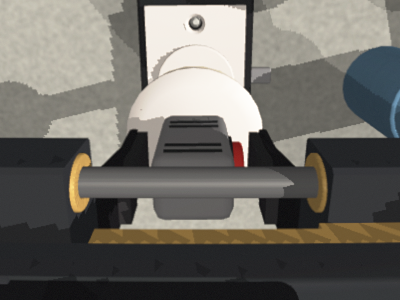

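The knob (crop 150–233, button to 243) sits between the finger pads with similar gaps on both sides. Closing now.

```bash
python3 -m jog '[[[0,0,0,0,0,0,25],[0,0,0,0,0,0,25],[0,0,0,0,0,0,25],[0,0,0,0,0,0,25],[0,0,0,0,0,0,25],[0,0,0,0,0,0,25],[0,0,0,0,0,0,25]]]' 25
```

```text
time: 11.15
position: [0.5592, 0.2666, 0.1777]
tool_rot: [-0.469, -3.106, 0.003]
ft_force: [-2.4, -3.2, 5.6]
grip_width: 0.392
grip_force: 25.0
```

Opening is 34 mm, so the button is fully in. Pulling up slowly.

```bash
python3 -m jog '[[[0,-0.7,-1,0,0,0,25],[0,-0.7,-4,0,0,0,25],[0,-0.7,-9,0,0,0,25],[0,-0.7,-15,0,0,0,25],[0,-0.7,-22,0,0,0,25],[0,-0.7,-30,0,0,0,25],[0,-0.7,-30,0,0,0,25],[0,-0.7,-30,0,0,0,25]]]'
```

```text
time: 11.95
position: [0.5592, 0.2667, 0.208]
tool_rot: [0.469, 3.106, -0.001]
ft_force: [-1.3, -3.0, -0.9]
grip_width: 0.388
grip_force: 25.0
```

```bash
python3 -m jog '[[[0,-0.6,-5,0,0,0,25],[0,-0.6,-12,0,0,0,25],[0,-0.6,-20,0,0,0,25],[0,-0.6,-28,0,0,0,25],[0,-0.6,-36,0,0,0,25],[0,-0.6,-42,0,0,0,25],[0,-0.6,-45,0,0,0,25],[0,-0.6,-47,0,0,0,25],[0,-0.6,-47,0,0,0,25],[0,-0.6,-47,0,0,0,25]]]'
python3 - <<'E'
from h import *
s=cap('scene'); d=cap('wrist'); a=s['image'][210:360,290:490,::-1]
cv2.imwrite('pics/c5.png',np.hstack([cv2.resize(a,(400,300),interpolation=cv2.INTER_CUBIC),cv2.resize(d['image'][100:400,120:520,::-1],(400,300))]))
E
python3 w.py w5.png; python3 go.py .5592 .2667 .256 73
```

```text
time: 12.95
position: [0.5591, 0.2664, 0.2547]
tool_rot: [0.468, 3.106, 0.001]
ft_force: [1.2, -1.4, -0.2]
grip_width: 0.388
grip_force: 25.0
knobtop 0  nan [nan nan]
red 2 [0.48851263 0.28830586 0.41534851] [470.  37.]
foot 289 (array([538.7, 281.8]), array([129.8,  91.6]), 72.8)
t 13.1 pos [0.5591 0.2663 0.2545] ft [-0.1 -0.7 -0.7] shift [-0.   0.4 -1.5] turn [ 0.   0.  -0.1]
  return _methods._mean(a, axis=axis, dtype=dtype,
  ret = ret.dtype.type(ret / rcount)
w.py:4: RuntimeWarning: Mean of empty slice.
  k=(P[:,2]>.196)&(P[:,2]<.213)&(np.hypot(*(P[:,:2]-c[:2]).T)<.08); print('knobtop',k.sum(),rect(P[k]) if k.sum()>5 else '',np.median(P[k,2]),uv[k].mean(0))
  ret = um.true_divide(
```

View pics/c5.png

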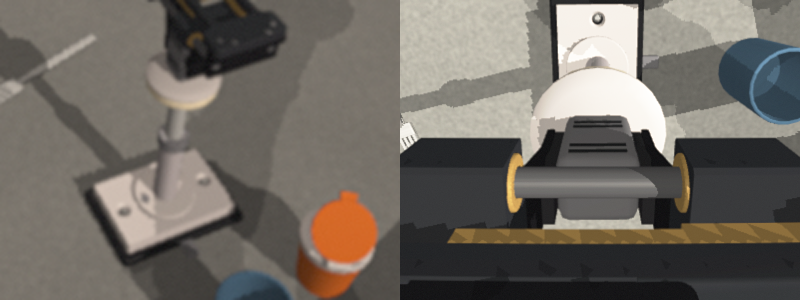

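The head is out and the foot is on the base. I'll ease up gently until the end stop shows in the force.

```bash
python3 -m jog '[[[0,0.3,-0.5,0,0,0,25],[0,0.3,-1,0,0,0,25],[0,0.3,-1.5,0,0,0,25],[0,0.3,-1.5,0,0,0,25],[0,0.3,-1.5,0,0,0,25]]]'
python3 - <<'E'
from h import *; from m import cloud,rect
d=cap('wrist'); uv,P,C=cloud(d); c=np.array([.559,.267])
r=np.hypot(*(P[:,:2]-c).T)
m=(r<.038)&(P[:,2]>.2)&(P[:,2]<.26)&(C.min(1)>150); print('light top',m.sum(),np.median(P[m,2]))
f=(r>.045)&(r<.08)&(P[:,2]>.015)&(P[:,2]<.05)&(C.min(1)>120); print('foot top',f.sum(),np.median(P[f,2]))
E
```

```text
time: 13.6
position: [0.5591, 0.2665, 0.256]
tool_rot: [-0.468, -3.106, 0.0]
ft_force: [0.6, -1.4, -2.3]
grip_width: 0.389
grip_force: 25.0
light top 5921 0.24015513556439136
foot top 2487 0.028532430059718783
```

```bash
python3 -m jog '[[[0,0,-0.7,0,0,0,25],[0,0,-0.7,0,0,0,25],[0,0,-0.7,0,0,0,25],[0,0,-0.7,0,0,0,25],[0,0,-0.7,0,0,0,25]]]'
python3 - <<'E'
from h import *; from m import cloud
import time
for i in range(3):
    d=cap('wrist'); uv,P,C=cloud(d); r=np.hypot(*(P[:,:2]-[.559,.267]).T)
    m=(r<.038)&(P[:,2]>.2)&(P[:,2]<.26)&(C.min(1)>150);f=(r>.045)&(r<.08)&(P[:,2]>.015)&(P[:,2]<.05)&(C.min(1)>120)
    s=ctrl.get_state(); print(np.median(P[m,2]),np.median(P[f,2]),s['ft_force'],s['position'],s['grip_force'],s['grip_width'])
E
```

```text
time: 14.15
position: [0.5591, 0.2665, 0.2568]
tool_rot: [0.468, 3.106, -0.0]
ft_force: [0.7, -2.4, -1.2]
grip_width: 0.389
grip_force: 25.0
0.24101174208274745 0.02856236392563133 [ 1.45527866 -1.69481164 -0.97757245] [0.55910389 0.26646066 0.25682829] 24.952995175262913 0.38547811853731684
0.240994884424045 0.028546478952844873 [-0.7422313  -0.83607319 -1.61338708] [0.55909652 0.2664924  0.25679524] 24.953168546198867 0.3878441370476402
0.24101430957068037 0.028539394035514393 [-0.18878832 -1.68293399 -1.03803733] [0.55912038 0.26645063 0.25680189] 24.95324013463687 0.38952099235317367
```

Head out about 78.5 mm, foot unmoved, steady, button in. Handing in.

```bash
python3 -c "
from bench import ctrl
print(ctrl.close_job())"
```

```text
the job is handed in; nothing more can be done
None
```

I handed the job in with the lamp on its base (both pegs visible in the foot's holes) and the arm still holding the knob with the button squeezed in. The head measured about 78.5 of 80 mm out, the foot stayed down, and I saw nothing else disturbed, though I didn't measure the other items afterwards; no verdict was returned.

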